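Feel along the sprung rest buttons of a fixture

ROBOT

A 6-joint arm with a two-finger parallel gripper is mounted at the origin on the work surface. World frame = base frame: x ahead of the robot, y to its left, z up, the work surface at z = 0. Lengths are in m, angles in degrees, forces in N, time in s.
With the tool pointing down it reaches from about 0.325 to 0.775 m from the base axis. Payload 5.5 kg.
Tool frame: the origin (TCP) lies midway between the tips of the shut fingers; the grasp point (between the pads) lies 19 mm behind it (r.grasp_offset is the distance from the TCP to the grasp point, in m); z points along the fingers, y is the line along which they close (so a half turn about z gives the same grasp; the last joint's range is limited). The gripper opens to 85 mm and grips with 20 to 120 N. Pads are 22 mm wide; open, the fingers measure 114 mm over their backs; the gripper's body (76 mm by 85 mm) begins 54 mm behind the grasp point. The pads swing forward as they close: fully open they stand 13 mm farther back than shut.
Start: joints at [-3.249, 5.22, 70.514, -0, 104.267, -3.249], TCP at [0.6, -0, 0.231] pointing down, gripper open.
Joint ranges: [-164.24, 164.24], [-49.07, 125.15], [9.68, 141.18], [-86.29, 266.29], [3.28, 154.24], [-151.56, 151.56]. Speed limits (degrees/s): [147.25, 147.25, 172.46, 180, 180, 180].

INTERFACE

Orientations are given as [roll, pitch, yaw] about the fixed x, y, z axes, in that order (R = Rz(yaw) Ry(pitch) Rx(roll)).
In Python, from plant import r gives the robot as it stands. The module is installed in compiled form; this text tells all that it offers.
- The arm moves only by the shell command python3 -m handwheel 'ROWS'. ROWS is JSON, a list of rows, each a list of 5 numbers: the shift along the tool's x, y, z in m, then the turn about the tool's z in rad, then the closure, from -1 (fully open) to 1 (shut), so that 0 is half open. In form: [[x, y, z, roll, grip], ...]. A call has 1 to 20 rows; each row shifts and turns the commanded pose from where the row before left it, along the tool's axes as they then stand; what a row does not reach is not made up. A row lasts 1/10 s, in which the tool goes at most 50 mm and 8.59 degrees, less where a joint would pass 70% of its speed; a pose out of reach is approached as far as the arm can. A call is refused whole if a number of a shift passes 0.05 or a number of a turn 0.15, either way. A call with a gripper value outside its range is refused whole. The fingers move at their own pace and stop on an object; the grip force is fixed at half the most. Time passes only in rows, so rows that do not move let the fingers close. It gives the time, the measured TCP pose, the force, the opening and the grip force at its end, in the units of the state.
- r.get_state(): the state, without advancing time (a new reading comes with each control period).
- r.capture(name): name is "scene" or "side" or "wrist"; returns a dict with "image" (480x640x3 uint8, red, green, blue), "z_map" (480x640 float32, m along the optical axis (not along the pixel's ray), 0 where there is no reading), "vertical_fov" (degrees; the focal length in pixels is half the picture's height over the tangent of half this angle, whatever the lens; pixels are square), "cx", "cy" (the principal point, pixels), "position" and "rotation" of the camera in the world. Camera axes: x right, y down, z forward; pixel columns grow to the right and rows downward; lengths in m; the calibration is good to about 2 mm. A picture is of the moment at which its call begins.
- r.finish_job(): hands the job in; it is judged then, once.
The state is a dict: "clock": time; "q": joint angles; "joint_velocities": joint speeds; "joint_efforts": joint torques, N m; "tool_pos": TCP position; "tcp_rot": TCP orientation; "wrist_force": force on the tool from outside, world axes, zero at the start; "ft_torque": the same for the moment, N m; "opening": finger opening in m; "grasp_force": force on a finger pad.
Only numpy, scipy, OpenCV 4.12 (cv2) and the standard library are available. Lean on these libraries where they do the work, as an engineer would, in place of code of your own. Each camera call takes 0.05 s, during which the arm holds its last target. There are 200 camera calls.

TASK

Check that the five sprung rest buttons on the aluminium fixture are free: starting with the button at the guide-post end, run your fingertips lightly along the curved row so that every button in turn gives by a few millimetres, none being pressed right down to its stop. Then leave the fixture with all buttons sprung back up. Lift nothing, do not shove the fixture out of place, and leave the bush and nut on it and the other things on the bench alone.

Things in the scene. Friction and masses are not known exactly. Their poses are not given: they have to be found in the camera images.
- fixture: Loose bare-aluminium block, 280 x 120 x 30 mm (own x, y, z), 2.5 kg, flat on the bench at any yaw. Origin: centre of underside. Along x runs a curved row of five sprung steel buttons (arc of radius 150 mm, hollow side to +y, 44 to 47 mm apart). A fixed steel guide post, 22 mm across, stands at its -x, +y corner by button1; a loose nut lies near the other end, a loose bush in the hollow of the arc.
- post_top (a point): Top centre of the guide post, 45 mm above the block's upper face (75 mm above the bench) and 55 mm from the axis of button1.
- b1_top (a point): Top of button1, first from the guide post; moves with it. A steel head 36 mm across; at rest its top is 21 mm above the block's upper face (51 mm above the bench). Its top is a blunt cone: 1.5 mm lower at 5 mm from the axis, 9.5 mm lower at the rim, straight sides below. A fingertip whose lowest point is 3 to 6 mm below the resting tops rides over the heads when moved along the row.
- button1 (a joint): How far button1 is pressed down, in m: 0 at rest (up), 0.012 at its stop. A spring returns it: about 1.5 N to start it moving, 3 N at 3 mm, 4 N at 5 mm, 6.5 N at 10 mm. Counts as dipped from 1.5 mm; over 10.5 mm is pressing it to its stop.
- b2_top (a point): Top of button2, second from the guide post; moves with it. A steel head 36 mm across; at rest its top is 21 mm above the block's upper face (51 mm above the bench). Its top is a blunt cone: 1.5 mm lower at 5 mm from the axis, 9.5 mm lower at the rim, straight sides below. A fingertip whose lowest point is 3 to 6 mm below the resting tops rides over the heads when moved along the row.
- button2 (a joint): How far button2 is pressed down, in m: 0 at rest (up), 0.012 at its stop. A spring returns it: about 1.5 N to start it moving, 3 N at 3 mm, 4 N at 5 mm, 6.5 N at 10 mm. Counts as dipped from 1.5 mm; over 10.5 mm is pressing it to its stop.
- b3_top (a point): Top of button3, third from the guide post; moves with it. A steel head 36 mm across; at rest its top is 21 mm above the block's upper face (51 mm above the bench). Its top is a blunt cone: 1.5 mm lower at 5 mm from the axis, 9.5 mm lower at the rim, straight sides below. A fingertip whose lowest point is 3 to 6 mm below the resting tops rides over the heads when moved along the row.
- button3 (a joint): How far button3 is pressed down, in m: 0 at rest (up), 0.012 at its stop. A spring returns it: about 1.5 N to start it moving, 3 N at 3 mm, 4 N at 5 mm, 6.5 N at 10 mm. Counts as dipped from 1.5 mm; over 10.5 mm is pressing it to its stop.
- b4_top (a point): Top of button4, fourth from the guide post; moves with it. A steel head 36 mm across; at rest its top is 21 mm above the block's upper face (51 mm above the bench). Its top is a blunt cone: 1.5 mm lower at 5 mm from the axis, 9.5 mm lower at the rim, straight sides below. A fingertip whose lowest point is 3 to 6 mm below the resting tops rides over the heads when moved along the row.
- button4 (a joint): How far button4 is pressed down, in m: 0 at rest (up), 0.012 at its stop. A spring returns it: about 1.5 N to start it moving, 3 N at 3 mm, 4 N at 5 mm, 6.5 N at 10 mm. Counts as dipped from 1.5 mm; over 10.5 mm is pressing it to its stop.
- b5_top (a point): Top of button5, fifth from the guide post; moves with it. A steel head 36 mm across; at rest its top is 21 mm above the block's upper face (51 mm above the bench). Its top is a blunt cone: 1.5 mm lower at 5 mm from the axis, 9.5 mm lower at the rim, straight sides below. A fingertip whose lowest point is 3 to 6 mm below the resting tops rides over the heads when moved along the row.
- button5 (a joint): How far button5 is pressed down, in m: 0 at rest (up), 0.012 at its stop. A spring returns it: about 1.5 N to start it moving, 3 N at 3 mm, 4 N at 5 mm, 6.5 N at 10 mm. Counts as dipped from 1.5 mm; over 10.5 mm is pressing it to its stop.
- bush: Loose brass flanged bush standing on the fixture in the hollow of the arc: flange 32 mm across, 28 mm tall. Leave alone. Origin: centre of its underside.
- nut: Loose steel hexagon nut lying on the fixture near the end away from the guide post: 28 mm across, 13 mm high. Leave alone. Origin: centre of its underside.
- driver_a: Loose screwdriver with black handle, lying on the bench left of the fixture. Leave alone. Lies along its own x.
- driver_b: Loose screwdriver with yellow handle, lying on the bench right of the fixture. Leave alone. Lies along its own x.
- wrench: Loose steel wrench lying on the bench, far right of the fixture. Leave alone. Lies along its own x.
- bottle: Loose clear bottle, 64 mm across, 200 mm tall, standing far left. Leave alone. Origin: centre of its underside.
- jar: Loose grey jar, 72 mm across, 75 mm tall, standing far right. Leave alone. Origin: centre of its underside.

How it is judged (in metres and radians):
On the way, in this order (a step that is already met when the one before it is completed fails the run):
1. the first button from the guide post is dipped at least 1.5 mm by the fingers (value of joint button1 above 0.0015 m and contact force between the fingers and fixture above 0.3 N), for 0.1 s.
2. the second button from the guide post is dipped at least 1.5 mm by the fingers (value of joint button2 above 0.0015 m and contact force between the fingers and fixture above 0.3 N), for 0.1 s.
3. the third button from the guide post is dipped at least 1.5 mm by the fingers (value of joint button3 above 0.0015 m and contact force between the fingers and fixture above 0.3 N), for 0.1 s.
4. the fourth button from the guide post is dipped at least 1.5 mm by the fingers (value of joint button4 above 0.0015 m and contact force between the fingers and fixture above 0.3 N), for 0.1 s.
5. the fifth button from the guide post is dipped at least 1.5 mm by the fingers (value of joint button5 above 0.0015 m and contact force between the fingers and fixture above 0.3 N), for 0.1 s.
At the end, for the whole second after the job is handed in: All five buttons were dipped at least 1.5 mm in order from the guide post and are back up (within 1 mm); the fixture lies flat, within 15 mm of where it began; bush and nut within 25 mm, the other loose things within 30 mm of where they began (value of joint each of button1, button2, button3, button4, button5 below 0.001 m and distance of fixture from where it was at the start of the episode below 0.015 m and angle between fixture's own z axis and vertical below 0.03 rad and linear speed of fixture below 0.01 m/s and distance of each of bush, nut from where it was at the start of the episode below 0.025 m and distance of each of driver_a, driver_b, wrench, bottle, jar from where it was at the start of the episode below 0.03 m); the robot touches nothing.
It fails at once if a button is pressed to its stop (more than 10.5 mm of 12 mm) (value of joint any of button1, button2, button3, button4, button5 above 0.0105 m).
It fails at once if the fixture is shoved more than 15 mm, lifted more than 6 mm or tilted (distance of fixture from where it was at the start of the episode above 0.015 m or height (world z) of fixture above 0.006 m or angle between fixture's own z axis and vertical above 0.06 rad).
It fails at once if the fixture is pushed harder than 25 N (contact force between any of the fingers, the arm and fixture above 25 N).
It fails at once if the bush or the nut is shifted more than 25 mm, lifted or tipped (distance of any of bush, nut from where it was at the start of the episode above 0.025 m or height (world z) of any of bush, nut above 0.04 m or angle between any of bush, nut's own z axis and vertical above 0.35 rad).
It fails at once if a screwdriver, the wrench, the bottle or the jar is disturbed by more than 30 mm (distance of any of driver_a, driver_b, wrench, bottle, jar from where it was at the start of the episode above 0.03 m).
It also fails if it takes over 48 s, if anything falls off the work surface, if the arm or the gripper's body presses on something with over 40 N, if the wrist force passes 120 N, or if a joint passes its speed limit or range.

## Working session

There is one attempt and no reset: what is moved stays moved. The work goes in short steps, Python scripts to look and compute and a shell command to move; the robot and the scene stay as the last step left them, time stands still between calls to the robot, and variables do not carry over. Pictures are saved under pics/ and viewed, at most 10 in all, crops included, and the job is handed in when it is done.

```bash
mkdir -p pics
cat > h.py <<'E'
import numpy as np, cv2
from plant import r
def cap(n):
    c=r.capture(n); np.savez(''+n+'.npz',**c); return c
def cloud(c):
    f=240/np.tan(np.radians(float(c['vertical_fov']))/2)
    v,u=np.mgrid[:480,:640]; z=c['z_map']
    p=np.stack([(u-c['cx'])*z/f,(v-c['cy'])*z/f,z],-1)
    return p@np.array(c['rotation']).T+np.array(c['position'])
E
python3 - <<'E'
from h import *
print(r.get_state())
for n in ['scene','wrist']:
    c=cap(n); cv2.imwrite(f'pics/{n}0.png',c['image'][:,:,::-1]); print(c['position'],c['vertical_fov'])
E
```

```text
{'clock': 0.0, 'q': array([-3.24936968e+00,  5.26582413e+00,  7.05832185e+01,  1.09265030e-03,
        1.04266609e+02, -3.24944368e+00]), 'joint_velocities': array([ 0.01538166,  0.00209935,  0.01743124,  0.13868135, -0.04215467,
       -0.10427825]), 'joint_efforts': array([ 1.92109423e-03, -4.58737707e+01, -4.18019521e+01,  2.08830479e-04,
        1.19483890e-02, -1.60596358e-05]), 'tool_pos': array([5.99715363e-01, 1.33697133e-05, 2.30109294e-01]), 'tcp_rot': array([-1.79884594e+02, -7.61329677e-03,  9.00003345e+01]), 'wrist_force': array([-0.51545029, -0.17485471, -0.70373754]), 'ft_torque': array([-0.05978625,  0.02673959,  0.028612  ]), 'grasp_force': 0.0, 'opening': 0.08539277041727741}
[ 1.15730146 -0.36836221  1.10379886] 46.54067145473644
[0.60046197 0.07565998 0.37342655] 61.76339954866709
```

View pics/scene0.png

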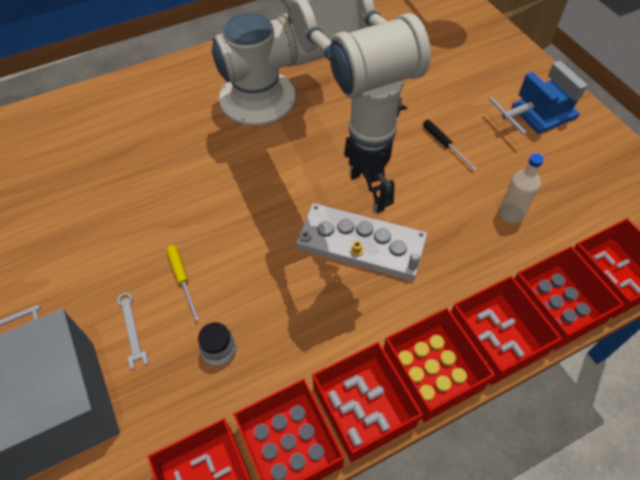

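View pics/wrist0.png

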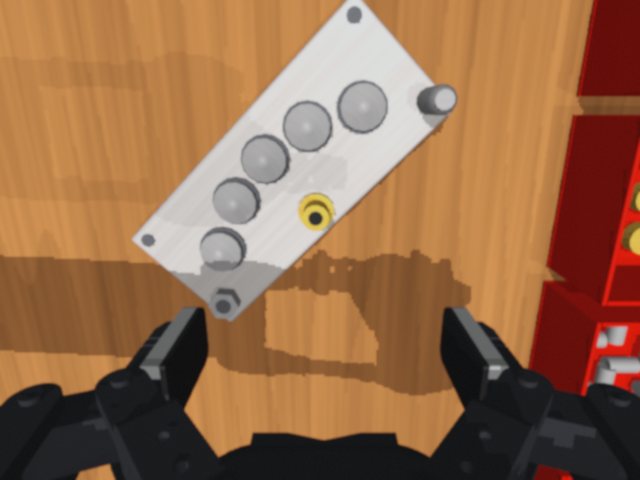

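The scene view shows the fixture near the image centre, with the post at (413,262). In the wrist view the post is at (443,100), the buttons from the post end are at (362,105), (307,126), (264,158), (236,200) and (222,249), the bush is at (317,212) and the nut at (224,303).

Run:
```python
from h import *
from scipy.optimize import least_squares
c=dict(np.load('wrist.npz')); P=cloud(c)
print(c['cx'],c['cy'])
px=[(362,105),(307,126),(264,158),(236,200),(222,249)]
B=[]
for u,v in px:
    w=P[v-32:v+33,u-32:u+33].reshape(-1,3)
    w=w[(w[:,2]>.0405)&(w[:,2]<.056)]
    m=P[v,u][:2]; w=w[np.hypot(*(w[:,:2]-m).T)<.021]
    # cone fit
    f=lambda p:p[2]-np.interp(np.hypot(w[:,0]-p[0],w[:,1]-p[1]),[0,5e-3,18e-3],[0,1.5e-3,9.5e-3])-w[:,2]
    s=least_squares(f,[*m,.051],loss='soft_l1',f_scale=.001); B.append(s.x); print(len(w),s.x.round(4),P[v,u].round(4),np.std(s.fun).round(5))
B=np.array(B)
f=lambda p:np.hypot(B[:,0]-p[0],B[:,1]-p[1])-.15
s=least_squares(f,[B[:,0].mean()+.1,B[:,1].mean()+.1]);print('arc',s.x,s.fun)
print(np.hypot(*np.diff(B[:,:2],axis=0).T))
for n,u,v in [('post',443,99),('bush',315,215),('nut',224,303),('plate',330,60)]: print(n,P[v,u].round(4))
w=P[85:118,415:462].reshape(-1,3); w=w[w[:,2]>.07]; print('posttop',w.mean(0),np.hypot(*(w.mean(0)-B[0])[:2]))
```

```text
Traceback (most recent call last):
  File "h.py", line 9, in cloud
    return p@np.array(c['rotation']).T+np.array(c['position'])
           ~~~~~~~~~~~~~~~~~~~~~~~~~~~^~~~~~~~~~~~~~~~~~~~~~~~
ValueError: operands could not be broadcast together with shapes (480,640) (3,)
```

```bash
sed -i "s/np.array(c\['rotation'\]).T/Rotation.from_euler('xyz',c['rotation'],degrees=True).as_matrix().T/; 1a from scipy.spatial.transform import Rotation" h.py
cat > m.py <<'E'
from h import *
from scipy.optimize import least_squares
c=dict(np.load('wrist.npz')); P=cloud(c)
print(c['cx'],c['cy'],c['rotation'])
px=[(362,105),(307,126),(264,158),(236,200),(222,249)]
B=[]
for u,v in px:
    w=P[v-32:v+33,u-32:u+33].reshape(-1,3)
    w=w[(w[:,2]>.0405)&(w[:,2]<.056)]
    m=P[v,u][:2]; w=w[np.hypot(*(w[:,:2]-m).T)<.021]
    f=lambda p:p[2]-np.interp(np.hypot(w[:,0]-p[0],w[:,1]-p[1]),[0,5e-3,18e-3],[0,1.5e-3,9.5e-3])-w[:,2]
    s=least_squares(f,[*m,.051],loss='soft_l1',f_scale=.001); B.append(s.x); print(len(w),s.x.round(4),P[v,u].round(4),np.std(s.fun).round(5))
B=np.array(B)
f=lambda p:np.hypot(B[:,0]-p[0],B[:,1]-p[1])-.15
s=least_squares(f,[B[:,0].mean()+.1,B[:,1].mean()+.1]);print('arc',s.x,s.fun)
print(np.hypot(*np.diff(B[:,:2],axis=0).T))
for n,u,v in [('post',443,99),('bush',315,215),('nut',224,303),('plate',330,60)]: print(n,P[v,u].round(4))
w=P[85:118,415:462].reshape(-1,3); w=w[w[:,2]>.07]; print('posttop',w.mean(0),np.hypot(*(w.mean(0)-B[0])[:2]))
E
python3 m.py
```

```text
323.78276953688066 235.11136271391993 [ 1.62665880e+02  1.47851140e-01 -6.98467631e-03]
1676 [0.63   0.0775 0.0517] [0.6288 0.0792 0.0516] 0.00075
1597 [0.5859 0.0624 0.0517] [0.5866 0.0637 0.0518] 0.00076
1490 [0.5501 0.036  0.0517] [0.5521 0.0392 0.0511] 0.00076
1291 [5.234e-01 2.000e-04 5.170e-02] [0.5275 0.005  0.0505] 0.00076
1144 [ 0.5083 -0.044   0.0517] [ 0.5124 -0.0382  0.0489] 0.00075
arc [0.461163   0.12493943] [ 0.02538483 -0.01052356 -0.02422895 -0.0105711   0.02538237]
[0.04667407 0.04450325 0.04462709 0.04671409]
post [0.6832 0.0829 0.0765]
bush [ 0.5925 -0.0055  0.059 ]
nut [ 0.5087 -0.0923  0.043 ]
plate [0.6045 0.113  0.0317]
posttop [0.68241857 0.08244252 0.07738366] 0.05262597915685178
```

```bash
python3 -m handwheel '[[0.0194,0.0075,0,0,1],[0.0194,0.0075,0,0,1],[0.0194,0.0075,0,0,1],[0.0194,0.0075,0,0,1],[0,0,0.02,0.131,1],[0,0,0.02,0.131,1],[0,0,0.02,0.131,1],[0,0,0.02,0.131,1],[0,0,0.02,0.131,1],[0,0,0.02,0.13,1],[0,0,0,0,1],[0,0,0,0,1],[0,0,0,0,1],[0,0,0,0,1]]'
python3 - <<'E'
from h import *
for n in ['side','wrist']:
    c=cap(n); cv2.imwrite(f'pics/{n}1.png',c['image'][:,:,::-1])
print(r.get_state())
E
```

```text
clock: 1.5
tool_pos: [0.6307, 0.0776, 0.113]
tcp_rot: [179.9, -0.1, 45.1]
wrist_force: [0.3, 0.5, -0.3]
opening: -0.0003
grasp_force: 0.0
{'clock': 1.6, 'q': array([3.95036473e+00, 1.10129601e+01, 7.62026803e+01, 1.20317537e-03,
       9.26723322e+01, 4.88758167e+01]), 'joint_velocities': array([ 0.06506962,  0.19076958,  0.35225333,  0.02792525, -0.02907941,
        0.33767312]), 'joint_efforts': array([-3.78101584e-03, -5.00519407e+01, -4.16229343e+01, -1.09791247e-04,
       -5.96613827e-03, -1.67243835e-02]), 'tool_pos': array([0.63054201, 0.07763105, 0.11258357]), 'tcp_rot': array([ 1.79927226e+02, -8.51790212e-02,  4.50746594e+01]), 'wrist_force': array([ 0.5583627 ,  0.03439381, -0.20764467]), 'ft_torque': array([0.01921609, 0.02567944, 0.00389199]), 'grasp_force': 0.0, 'opening': 6.0166870842886775e-05}
```

View pics/side1.png

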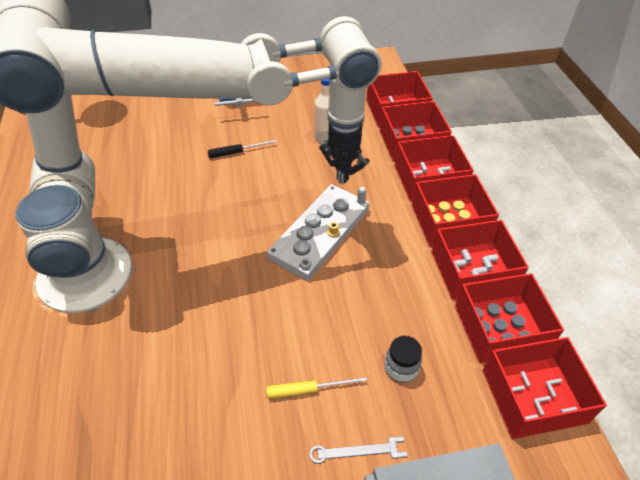

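View pics/wrist1.png

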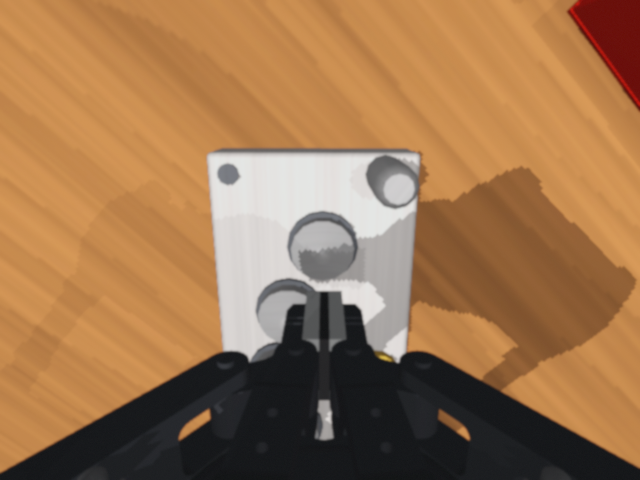

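The side view shows the shut fingers above button 1 at (342,178), clear of the post at (362,195). The wrist view shows button 1 at (322,245), the post at (393,182), and everything undisturbed.

```bash
python3 -m handwheel '[[0,0,0.014,0,1],[0,0,0.014,0,1],[0,0,0.014,0,1],[0,0,0.013,0,1],[0,0,0,0,1],[0,0,0,0,1],[0,0,0,0,1],[0,0,0,0,1]]'
```

```text
clock: 2.4
tool_pos: [0.6306, 0.0776, 0.0574]
tcp_rot: [179.9, -0.1, 45.0]
wrist_force: [-0.2, -0.3, 0.9]
opening: -0.0001
grasp_force: 0.0
```

```bash
python3 -m handwheel '[[0,0,0.004,0,1],[0,0,0.003,0,1],[0,0,0.003,0,1],[0,0,0,0,1],[0,0,0,0,1],[0,0,0,0,1],[0,0,0,0,1]]'
python3 - <<'E'
from h import *
B=np.array([[.63,.0775],[.5859,.0624],[.5501,.036],[.5234,.0002],[.5083,-.044]])
d=np.diff(B,axis=0);print(np.c_[d.sum(1),d[:,0]-d[:,1]]*.7071)
F=[]
for i in range(2):
    r.capture('wrist'); s=r.get_state(); print(s['tool_pos'],s['wrist_force'])
E
```

```text
clock: 3.1
tool_pos: [0.6303, 0.0776, 0.0467]
tcp_rot: [180.0, -0.0, 45.0]
wrist_force: [1.8, 0.3, 3.4]
opening: -0.0001
grasp_force: 1.7
[[-0.04186032 -0.0205059 ]
 [-0.04398162 -0.00664674]
 [-0.04419375  0.00643461]
 [-0.04193103  0.02057661]]
[0.63033217 0.07761345 0.04665121] [1.9040679  0.43081674 4.25098642]
[0.63029015 0.0776143  0.04659742] [1.17634987 1.03527633 3.92328652]
```

```bash
python3 -m handwheel '[[-0.0028,-0.00137,0,0,1],[-0.0028,-0.00137,0,0,1],[-0.0028,-0.00137,0,0,1],[-0.0028,-0.00137,0,0,1],[-0.0028,-0.00137,0,0,1],[-0.0028,-0.00137,0,0,1],[-0.0028,-0.00137,0,0,1],[-0.0028,-0.00137,0,0,1],[-0.0028,-0.00137,0,0,1],[-0.0028,-0.00137,0,0,1],[-0.0028,-0.00137,0,0,1],[-0.0028,-0.00137,0,0,1],[-0.0028,-0.00137,0,0,1],[-0.0028,-0.00137,0,0,1],[-0.0028,-0.00137,0,0,1],[0,0,0,0,1],[0,0,0,0,1],[0,0,0,0,1]]'
```

```text
clock: 5.0
tool_pos: [0.5854, 0.0622, 0.0461]
tcp_rot: [-180.0, 0.1, 45.0]
wrist_force: [0.5, 0.3, 4.0]
opening: 0.0002
grasp_force: 1.9
```

```bash
python3 -m handwheel '[[-0.0029,-0.00044,0,0,1],[-0.0029,-0.00044,0,0,1],[-0.0029,-0.00044,0,0,1],[-0.0029,-0.00044,0,0,1],[-0.0029,-0.00044,0,0,1],[-0.0029,-0.00044,0,0,1],[-0.0029,-0.00044,0,0,1],[-0.0029,-0.00044,0,0,1],[-0.0029,-0.00044,0,0,1],[-0.0029,-0.00044,0,0,1],[-0.0029,-0.00044,0,0,1],[-0.0029,-0.00044,0,0,1],[-0.0029,-0.00044,0,0,1],[-0.0029,-0.00044,0,0,1],[-0.0029,-0.00044,0,0,1],[0,0,0,0,1],[0,0,0,0,1],[0,0,0,0,1]]'
python3 - <<'E'
from h import *
c=cap('wrist'); cv2.imwrite('pics/wrist2.png',c['image'][:,:,::-1]); P=cloud(c)
w=P.reshape(-1,3); w=w[(w[:,2]>.07)&(w[:,2]<.082)&(np.hypot(w[:,0]-.682,w[:,1]-.082)<.03)]
print('post',len(w),w.mean(0)); print(r.get_state()['wrist_force'])
m=(P[...,2]>.045)&(P[...,2]<.056)&(np.hypot(P[...,0]-.63,P[...,1]-.0775)<.02); print('b1',P[m].mean(0),P[m][:,2].max())
E
```

```text
clock: 6.8
tool_pos: [0.5501, 0.036, 0.0461]
tcp_rot: [-180.0, 0.1, 45.0]
wrist_force: [-0.8, -0.6, 3.3]
opening: 0.0004
grasp_force: 1.9
post 0 [nan nan nan]
[-0.53698708 -0.720992    3.51949515]
b1 [0.62998027 0.0780755  0.04789374] 0.053668958688100094<stdin>:4: RuntimeWarning: Mean of empty slice.
  ret = um.true_divide(
```

View pics/wrist2.png

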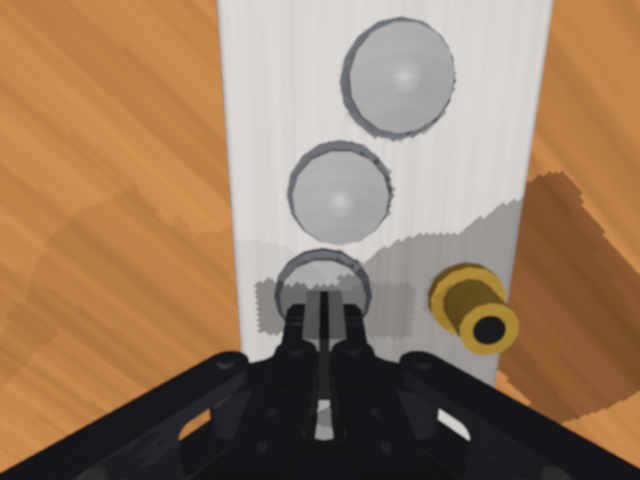

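Wrist view: the fingers rest on button 3 at (322,290), buttons 2 (340,195) and 1 (400,78) are back up, the bush stands at (475,310) well clear, and button 1 measures as unmoved.

```bash
python3 -m handwheel '[[-0.0029,0.00043,0,0,1],[-0.0029,0.00043,0,0,1],[-0.0029,0.00043,0,0,1],[-0.0029,0.00043,0,0,1],[-0.0029,0.00043,0,0,1],[-0.0029,0.00043,0,0,1],[-0.0029,0.00043,0,0,1],[-0.0029,0.00043,0,0,1],[-0.0029,0.00043,0,0,1],[-0.0029,0.00043,0,0,1],[-0.0029,0.00043,0,0,1],[-0.0029,0.00043,0,0,1],[-0.0029,0.00043,0,0,1],[-0.0029,0.00043,0,0,1],[-0.0029,0.00043,0,0,1],[0,0,0,0,1],[0,0,0,0,1],[0,0,0,0,1]]'
```

```text
clock: 8.65
tool_pos: [0.524, 0.0005, 0.0462]
tcp_rot: [180.0, 0.1, 45.0]
wrist_force: [0.4, -1.4, 3.8]
opening: 0.0002
grasp_force: 1.9
```

```bash
python3 -m handwheel '[[-0.0028,0.00137,0,0,1],[-0.0028,0.00137,0,0,1],[-0.0028,0.00137,0,0,1],[-0.0028,0.00137,0,0,1],[-0.0028,0.00137,0,0,1],[-0.0028,0.00137,0,0,1],[-0.0028,0.00137,0,0,1],[-0.0028,0.00137,0,0,1],[-0.0028,0.00137,0,0,1],[-0.0028,0.00137,0,0,1],[-0.0028,0.00137,0,0,1],[-0.0028,0.00137,0,0,1],[-0.0028,0.00137,0,0,1],[-0.0028,0.00137,0,0,1],[-0.0028,0.00137,0,0,1],[0,0,0,0,1],[0,0,0,0,1],[0,0,0,0,1]]'
```

```text
clock: 10.45
tool_pos: [0.5089, -0.0438, 0.0463]
tcp_rot: [180.0, 0.1, 45.0]
wrist_force: [-0.1, -1.8, 2.9]
opening: -0.0002
grasp_force: 1.9
```

```bash
python3 -m handwheel '[[0,0,-0.005,0,1],[0,0,-0.01,0,1],[0,0,-0.02,0,1],[0,0,-0.03,0,1],[0,0,-0.03,0,1],[0,0,-0.03,0,1],[0,0,-0.03,0,1],[0,0,0,0,1],[0,0,0,0,1],[0,0,0,0,1],[0,0,0,0,1]]'
python3 - <<'E'
from h import *
c=cap('scene'); cv2.imwrite('pics/scene3.png',c['image'][:,:,::-1])
P=cloud(c)
for b in [[.63,.0775],[.5859,.0624],[.5501,.036],[.5234,.0002],[.5083,-.044]]:
    m=np.hypot(P[...,0]-b[0],P[...,1]-b[1])<.006; print(m.sum(),np.median(P[m][:,2]))
print(r.get_state()['wrist_force'])
E
```

```text
clock: 11.55
tool_pos: [0.5084, -0.0431, 0.1995]
tcp_rot: [-179.9, 0.1, 45.0]
wrist_force: [0.3, -0.6, -0.6]
opening: -0.0003
grasp_force: 0.0
20 0.05076783505439597
16 0.05119373633685287
18 0.050436567616224615
61 0.5832186587659776
49 0.5827518617440129
[ 0.31792417 -0.57644693 -0.48415447]
```

View pics/scene3.png

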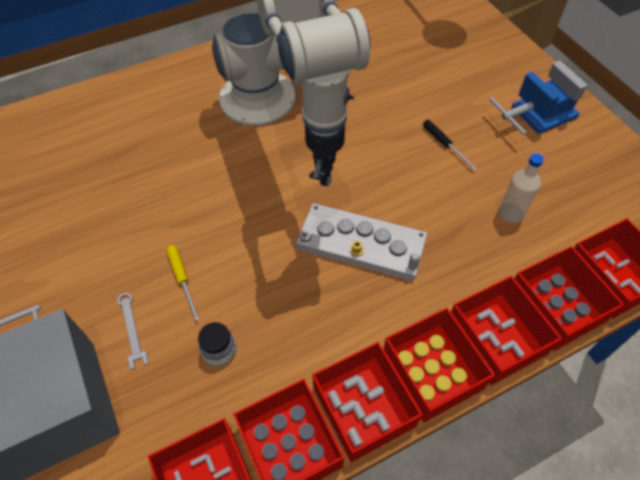

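The scene is as at the start: the fixture corners, post (413,262), bush (357,248) and nut (306,237) haven't moved. All five buttons look up, and the hand is clear at (320,180).

```bash
python3 -c "from plant import r; print(r.finish_job())"
```

```text
the job is handed in; nothing more can be done
None
```

I ran the shut fingertips over all five buttons in order from the guide post, each giving roughly 3–5 mm (about 3–4 N). The job is handed in with the arm clear; no verdict came back, but the last picture showed all buttons up and the fixture, bush, nut and other things unmoved.

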